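# Close up the setting-block case

### The arm

A 6-joint arm with a two-finger parallel gripper is mounted at the origin on a cart in front of the work surface, level with it; the furniture and walls round the work are solid. World frame = base frame: x ahead of the robot, y to its left, z up, the work surface at z = 0. Lengths are in mm, angles in rad, forces in N, time in s.
With the tool pointing down it reaches from about 275 to 1000 mm from the base axis. Payload 8.4 kg.
Tool frame: the origin (TCP) lies midway between the tips of the shut fingers; the grasp point (between the pads) lies 19 mm behind it; z points along the fingers, x is the direction in which the jaws open and shut, and the axes are right-handed (so a half turn about z gives the same grasp; the last joint's range is limited). The gripper opens to 85 mm and grips with 20 to 120 N. Pads are 22 mm wide; open, the fingers measure 114 mm over their backs; the gripper's body (76 mm by 85 mm) begins 54 mm behind the grasp point. The pads swing forward as they close: fully open they stand 13 mm farther back than shut.
Start: joints at [-1.345, 0.353, 1.633, -0, 1.155, -0.002], TCP at [141.145, -608.856, 231.281] pointing down, gripper open.
Joint ranges: [-2.63, 2.63], [-0.92, 2.1], [0.06, 2.66], [-1.3, 4.44], [0, 2.69], [-3.02, 3.02]. Speed limits (rad/s): [2.22, 2.22, 2.79, 3.14, 3.14, 3.14].

### API

Orientations are given as [roll, pitch, yaw] about the fixed x, y, z axes, in that order (R = Rz(yaw) Ry(pitch) Rx(roll)).
In Python, from rig import sense, grab_frame, camera_model, job gives the robot as it stands.
- The arm moves only by the tool arm_command, never from a script. Its argument "plan" is a list of rows, each an object with "translation": the shift along the tool's x, y, z in cm, a list of three; "twist": the turn about the tool's z in rad; "gripper": the opening, from 0 (shut) to 1 (fully open). A call has exactly 5 rows; each row is the pose to reach, as a shift and turn from the pose measured when the call began, along the tool's axes at that moment; what a row does not reach only later rows make up. A row lasts 1/12 s, in which the tool goes at most 41.7 mm and 7.16 degrees, less where a joint would pass 70% of its speed; a pose out of reach is approached as far as the arm can. A call with a gripper value outside its range is refused whole. The fingers move at their own pace and stop on an object; "squeeze" is the grip in N (left out, the last holds). Time passes only in rows, so rows that repeat a pose let the fingers close, or fill a call up. It gives the time, the measured TCP pose, the force and the opening at its end, in the units of the state.
- sense(): the state, without advancing time (a new reading comes with each control period).
- grab_frame(name): name is "side" or "top" or "wrist"; returns the picture (480x640x3 uint8, blue, green, red); there is no depth.
- camera_model(name): a dict with "fx", "fy", "cx", "cy" (pixels), "pose" (4x4, takes a point from camera to world coordinates). Camera axes: x right, y down, z forward; pixel columns grow to the right and rows downward; lengths in mm; the calibration is good to about 2 mm. The wrist camera is an equidistant fisheye: a pixel r from the principal point sees the ray r / f radians off the axis. A picture is of the moment at which its call begins: read the wrist's pose just before it. camera_model takes no time and is no camera call; for the wrist camera it gives the pose at the moment of the call.
- job.sign_off(): hands the job in, once; it reports no verdict.
The state is a dict: "clock": time; "qpos": joint angles; "qvel": joint speeds; "joint_efforts": joint torques, N m; "eef_pos": TCP position; "tcp_rot": TCP orientation; "contact_force": force on the tool from outside, world axes, zero at the start; "wrist_torque": the same for the moment, N m; "opening": opening from 0.0 (shut) to 1.0 (fully open).
Only numpy, scipy, OpenCV 4.12 (cv2) and the standard library are available. Lean on these libraries where they do the work, as an engineer would, in place of code of your own. Each camera call takes 0.05 s, during which the arm holds its last target.

### The job

Put the setting-block case away for the day: first push the upright inner leaf over with the fingertips until it lies flat over the blocks, and only then swing the lid fully shut over it. Leave the blocks and rings in the case, and the tools standing round it, where they are; nothing needs to be picked up.

Things in the scene. Friction and masses are not known exactly. Their poses are not given: they have to be found in the camera images.
- case: Grey open case on the bench, does not shift; 116 (its x) x 166 (its y) x 46 mm high, walls 5 mm. Origin: centre of its underside. Its x points from its front to its lid hinge (yaw 0.1, away from the robot, to -2.5, to its right and back), y to its left, z up. Everything inside lies below the rim; a partition 34 to 38 mm left of the centre parts the blocks (right) from the rings (left).
- leaf (a joint): Aluminium inner leaf, hinged along the case's x axis at the right (-y) wall. 0 = flat over the blocks (stop); starts upright at 1.35 to 1.6 (stop). 50 mm along the hinge, 92 mm hinge to free edge, 4 mm thick; a lip stands 5 mm proud of its outer (when flat: top) face at the free edge. Friction hinge: stays where left, 1 N at the edge moves it. Flat, its top is 36 mm above the bench, the lip 41 mm.
- leaf_hinge (a point): Point on the leaf's hinge line, at the middle of the leaf's width: in the case's frame 10 mm in front of, 64 mm to the right of, and 34 mm above the case's origin. Axes turn with the leaf: x along the hinge, y from hinge to free edge, z out of its outer face.
- leaf_edge (a point): Middle of the leaf's free edge, half-way through its thickness, 92 mm from leaf_hinge. Same axes.
- lid (a joint): Grey lid, hinged along the case's y axis at its rear (+x) rim. 0 = shut on the rim (stop), grows as it opens; 1.57 = straight up; starts at 1.45 to 1.65, stop at 1.85. 116 mm from hinge to free edge, 166 mm wide, 12 mm deep. Friction hinge: stays where left, 2 to 3 N near its free edge moves it. It strikes the leaf if that still stands up.
- lid_hinge (a point): Middle of the lid's hinge line: in the case's frame 58 mm behind and 46.5 mm above the case's origin. Axes turn with the lid; shut, they are the case's: -x from hinge to free edge, z out of its outer face, which is 12 mm outside the hinge line.
- lid_edge (a point): Middle of the lid's free edge on its outer face, 116 mm from the hinge. Shut, it is 58.5 mm above the bench at the front of the case. Same axes as lid_hinge.
- block_long: Loose aluminium setting block 22 x 45 x 18 mm, lying in the case under the leaf's place (clear of the folded leaf). Origin: centre of its underside.
- block_wide: Loose aluminium setting block 30 x 50 x 20 mm, lying in the case under the leaf's place (clear of the folded leaf). Origin: centre of its underside.
- ring_big: Loose turned ring, 26 mm across, 16 mm high, in the left compartment of the case. Origin: centre of its underside.
- ring_small: Loose turned ring, 22 mm across, 12 mm high, in the left compartment of the case. Origin: centre of its underside.
- magnifier: Bystander: black eyeglass loupe, 34 mm across, 31 mm high, standing farther from the robot than the case. Origin: centre of its underside.
- cube_block: Bystander: aluminium cube block of 30 mm, standing to the right of the case as the robot sees it. Origin: centre of its underside.
- hex_key: Bystander: black hex key, 45 x 115 x 8 mm, lying beyond the case, to the right. Origin: centre of its underside.
Not all that is in view belongs to the job. There is more than one size of the case; the one meant has the size given above.

How it is judged:
By the outcome, as a careful person would: the job done as asked, in the order asked, and still so for the second after the job is handed in, with the robot touching nothing.
It also fails if it takes over 51 s, if anything falls off the work surface, if the arm or the gripper's body presses on something with over 40 N, if the wrist force passes 120 N, or if a joint passes its speed limit or range.

## Working session

There is one attempt and no reset: what is moved stays moved. The work goes in short steps, Python scripts to look and compute and a tool call to move; the robot and the scene stay as the last step left them, time stands still between calls to the robot, and variables do not carry over. Pictures are saved under pics/ and viewed, and the job is handed in when it is done.

Besides the shell and the picture viewer there is one more tool, called after ">>>" by a JSON object that holds its "fn" and its "kwargs". arm_command: Moves the arm, as the interface text tells. Its arguments: {"type":"object","properties":{"plan":{"type":"array","items":{"type":"object","properties":{"translation":{"type":"array","items":{"type":"number"}},"twist":{"type":"number"},"gripper":{"type":"number"}}}},"squeeze":{"type":"number"}},"required":["plan"]}

```bash
ls; mkdir -p pics
python3 - <<'E'
from rig import sense, grab_frame, camera_model, job
import cv2,numpy as np
np.set_printoptions(precision=3,suppress=True)
s=sense();print(s)
for n in ("side","top"):
    cv2.imwrite(f"pics/{n}0.png",grab_frame(n)); print(n,camera_model(n))
print(sense()['clock'])
E
```

```text
pics
{'clock': 0.0, 'qpos': array([-1.345,  0.354,  1.634,  0.   ,  1.155, -0.002]), 'qvel': array([-0.   , -0.   ,  0.001, -0.002,  0.   , -0.001]), 'joint_efforts': array([  0.004, -60.524, -34.206,   0.   ,   0.009,  -0.   ]), 'eef_pos': array([ 141.031, -608.392,  230.542]), 'tcp_rot': array([-3.142,  0.001, -1.343]), 'contact_force': array([ 0.19 , -0.261,  0.164]), 'wrist_torque': array([ 0.017, -0.04 ,  0.014]), 'opening': 0.997930720939609}
side {'fx': 599.8727457844784, 'fy': 599.8727457844784, 'cx': 313.8028427321062, 'cy': 239.8506155649733, 'pose': array([[  -0.283,   -0.705,    0.651,    0.953],
       [  -0.959,    0.202,   -0.198, -216.833],
       [   0.008,   -0.68 ,   -0.733,  688.033],
       [   0.   ,    0.   ,    0.   ,    1.   ]])}
top {'fx': 513.1506171068169, 'fy': 513.1506171068169, 'cx': 321.6396102231428, 'cy': 244.80920889556614, 'pose': array([[  -0.005,   -0.984,    0.178,  414.335],
       [  -0.999,   -0.002,   -0.039, -351.189],
       [   0.038,   -0.178,   -0.983,  897.404],
       [   0.   ,    0.   ,    0.   ,    1.   ]])}
0.1
```

View pics/side0.png

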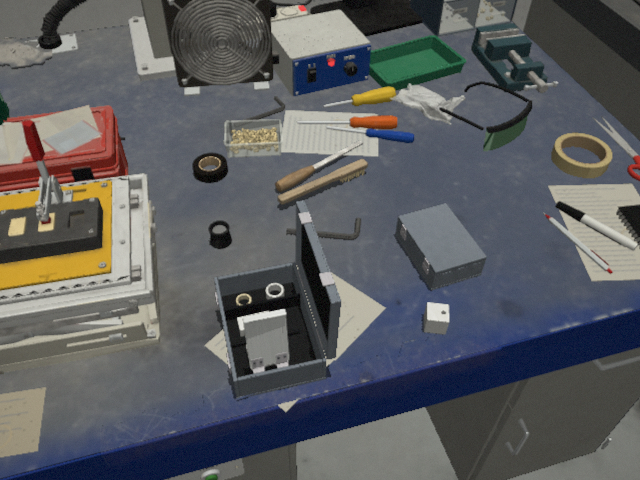

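View pics/top0.png

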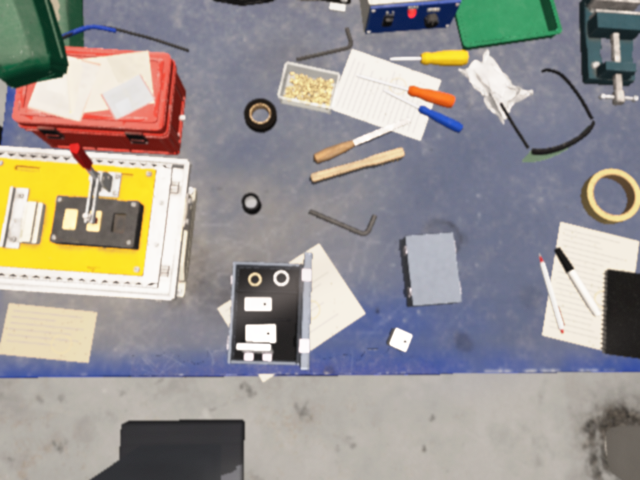

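Two grey cases are visible: the open one at side (270,325) / top (268,313), and a shut one at side (440,245) / top (432,268). Only the open one shows an upright leaf and lid. I'll confirm it in crops.

Run:
```python
import cv2
t=cv2.imread('pics/top0.png');s=cv2.imread('pics/side0.png')
cv2.imwrite('pics/tc.png',cv2.resize(t[245:385,215:335],None,fx=4.2,fy=4.2,interpolation=cv2.INTER_CUBIC))
cv2.imwrite('pics/sc.png',cv2.resize(s[195:400,200:360],None,fx=2.9,fy=2.9,interpolation=cv2.INTER_CUBIC))
```

```text
(no output)
```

View pics/tc.png

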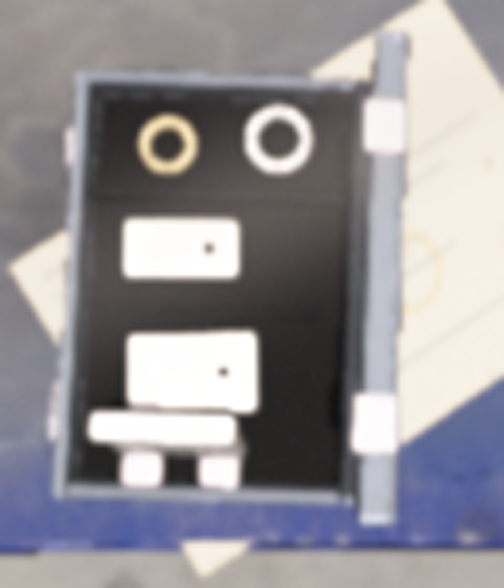

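View pics/sc.png

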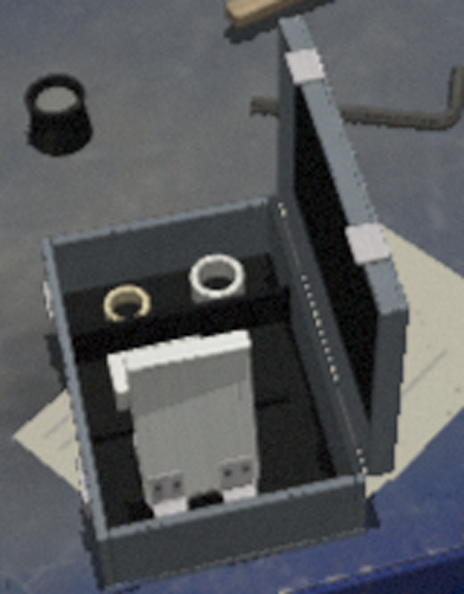

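```bash
cat > h.py <<'E'
import numpy as np
from rig import sense, grab_frame, camera_model, job
np.set_printoptions(precision=2,suppress=True)
def atz(name,u,v,z):
    c=camera_model(name);T=c['pose'];d=T[:3,:3]@np.array([(u-c['cx'])/c['fx'],(v-c['cy'])/c['fy'],1]);o=T[:3,3]
    return o+d*(z-o[2])/d[2]
def proj(name,p):
    c=camera_model(name);T=c['pose'];q=T[:3,:3].T@(np.array(p)-T[:3,3]);return np.array([q[0]/q[2]*c['fx']+c['cx'],q[1]/q[2]*c['fy']+c['cy']])
E
python3 - <<'E'
from h import *
T=[(80,75),(60,495),(352,500)]
for u,v in T: print('top',atz('top',215+u/4.2,245+v/4.2,46))
S=[(45,240),(105,535),(365,480),(278,200)]
for u,v in S: print('side',atz('side',200+u/2.9,195+v/2.9,46))
# fit
from scipy.optimize import least_squares
obs=[('top',215+u/4.2,245+v/4.2,c) for (u,v),c in zip(T,[(-58,83),(-58,-83),(58,-83)])]+[('side',200+u/2.9,195+v/2.9,c) for (u,v),c in zip(S,[(-58,83),(-58,-83),(58,-83),(58,83)])]
def W(p,q): 
    c,s=np.cos(p[2]),np.sin(p[2]); return [p[0]+c*q[0]-s*q[1],p[1]+s*q[0]+c*q[1],q[2]]
f=lambda p:np.concatenate([proj(n,W(p,(c[0],c[1],46)))-[u,v] for n,u,v,c in obs])
r=least_squares(f,[400,-260,-1.57]);p=r.x;print(p,r.fun.reshape(-1,2))
def leaf(a,y,z=0,x=0): return W(p,(-10+x,-64+y*np.cos(a)-z*np.sin(a),34+y*np.sin(a)+z*np.cos(a)))
def lid(a,r,z,y): return W(p,(58-r*np.cos(a)+z*np.sin(a)*1, y,46.5+r*np.sin(a)+z*np.cos(a)))
def tc(q): return (q-[215,245])*4.2
def sc(q): return (q-[200,195])*2.9
for a in (1.35,1.45,1.55,1.6):
  print(a,'leaf edge corners top',[tc(proj('top',leaf(a,92,z,x))) for x in(-25,25) for z in(-2,2)],'side',[sc(proj('side',leaf(a,92,-2,x))) for x in(-25,25)])
for a in (1.45,1.55,1.65):
  print(a,'lid',[tc(proj('top',lid(a,116,12,y))) for y in(-83,83)],[sc(proj('side',lid(a,116,0,y))) for y in(-83,83)],[sc(proj('side',lid(a,116,12,y))) for y in(-83,83)])
print(leaf(1.5,92),lid(1.5,116,0,0))
for q in [(-58,83),(58,83),(58,-83),(-58,-83)]: print(W(p,(*q,46)))
print('cube',atz('top',400,340,30),'loupe',atz('top',250,203,31))
E
```

```text
top [ 537.6 -238.5   46. ]
top [ 375.11 -234.95   46.  ]
top [ 372.45 -346.72   46.  ]
side [ 540.02 -240.38   46.  ]
side [ 377.52 -236.47   46.  ]
side [ 372.55 -347.53   46.  ]
side [ 533.54 -353.26   46.  ]
[ 456.18 -294.29   -1.6 ] [[ 0.34 -2.02]
 [-0.81  0.03]
 [ 1.78  0.68]
 [-1.13 -0.31]
 [-1.9   2.33]
 [ 1.9   0.41]
 [ 0.44 -2.18]]
1.35 leaf edge corners top [array([ 98.46, 387.62]), array([ 97.54, 398.91]), array([240.97, 391.5 ]), array([240.34, 402.78])] side [array([122.42, 340.87]), array([245.18, 315.91])]
1.45 leaf edge corners top [array([ 96.41, 413.81]), array([ 95.6 , 425.39]), array([239.56, 417.65]), array([238.98, 429.22])] side [array([126.06, 356.36]), array([250.05, 330.94])]
1.55 leaf edge corners top [array([ 94.64, 440.56]), array([ 93.97, 452.28]), array([238.26, 444.36]), array([237.74, 456.05])] side [array([130.01, 373.79]), array([255.14, 347.9 ])]
1.6 leaf edge corners top [array([ 93.87, 454.04]), array([ 93.26, 465.75]), array([237.66, 457.81]), array([237.18, 469.5 ])] side [array([132.09, 383.19]), array([257.76, 357.06])]
1.45 lid [array([352.5
[... 291 characters left out ...]
15.74])]
1.65 lid [array([422.37, 522.42]), array([436.27,  30.33])] [array([401.81, 311.59]), array([296.12,  16.87])] [array([432.11, 306.83]), array([322.51,  13.87])]
[np.float64(399.0337140581352), np.float64(-282.4550435438345), np.float64(125.76953876757301)] [np.float64(454.5774260532938), np.float64(-344.06370295717875), np.float64(162.20941844607032)]
[np.float64(540.993891680706), np.float64(-238.9882758580835), 46]
[np.float64(537.2713556848163), np.float64(-354.92853084210236), 46]
[np.float64(371.35685286285826), np.float64(-349.60145346867404), 46]
[np.float64(375.079388858748), np.float64(-233.66119848465513), 46]
cube [ 409.7  -515.65   30.  ] loupe [ 644.54 -261.39   31.  ]
```

>>> {"fn": "arm_command", "kwargs": {"plan": [{"translation":[-2.8,-2.6,-0.4],"twist":0.06,"gripper":0},{"translation":[-5.6,-5.2,-0.8],"twist":0.12,"gripper":0},{"translation":[-8.4,-7.8,-1.2],"twist":0.18,"gripper":0},{"translation":[-11.2,-10.4,-1.6],"twist":0.24,"gripper":0},{"translation":[-14,-13,-2],"twist":0.257,"gripper":0}], "squeeze": 20}}

```text
clock: 0.52
eef_pos: [236.4, -440.9, 250.6]
tcp_rot: [3.141, 0.002, -1.604]
contact_force: [0.8, -0.5, 0.7]
opening: 0.3
```

```bash
cat >> h.py <<'E'
from scipy.spatial.transform import Rotation as Ro
def st():
    s=sense();print('t',s['clock'],'p',s['eef_pos'],'rpy',s['tcp_rot'],'F',s['contact_force'],'op',round(s['opening'],2));return s
def to(*targets):
    s=st();R=Ro.from_euler('xyz',s['tcp_rot']).as_matrix()
    for t in targets: print(t,'-> tool cm',R.T@(np.array(t)-s['eef_pos'])/10)
    print('twist to -1.60:',s['tcp_rot'][2]+1.60)
E
python3 - <<'E'
from h import *
to((328,-277,245),(328,-277,150))
c=camera_model('wrist')['pose'];s=sense();R=Ro.from_euler('xyz',s['tcp_rot']).as_matrix()
print('cam in tool',R.T@(c[:3,3]-s['eef_pos']))
E
```

```text
t 0.5167 p [ 236.41 -440.91  250.57] rpy [ 3.14  0.   -1.6 ] F [ 0.78 -0.54  0.71] op 0.3
(328, -277, 245) -> tool cm [-16.69  -8.61   0.58]
(328, -277, 150) -> tool cm [-16.67  -8.61  10.08]
twist to -1.60: -0.004091275295286856
cam in tool [   0.3   -71.28 -143.49]
```

>>> {"fn": "arm_command", "kwargs": {"plan": [{"translation":[-3.4,-1.7,0.1],"twist":0,"gripper":0},{"translation":[-6.8,-3.4,0.2],"twist":0,"gripper":0},{"translation":[-10.2,-5.1,0.3],"twist":0,"gripper":0},{"translation":[-13.5,-6.9,0.4],"twist":0,"gripper":0},{"translation":[-16.7,-8.6,0.6],"twist":0,"gripper":0}]}}

```text
clock: 0.93
eef_pos: [328.3, -275.1, 244.9]
tcp_rot: [3.141, 0.002, -1.604]
contact_force: [0.8, -0.2, 0.8]
opening: 0.0
```

Run:
```python
from h import *
import cv2
st()
cv2.imwrite('pics/w1.png',grab_frame('wrist'))
s=grab_frame('side')
cv2.imwrite('pics/s1.png',cv2.resize(s[120:420,160:500],None,fx=1.9,fy=1.9,interpolation=cv2.INTER_CUBIC))
```

```text
t 0.9333 p [ 328.32 -275.05  244.86] rpy [ 3.14  0.   -1.6 ] F [ 0.77 -0.19  0.85] op 0.0
```

View pics/w1.png

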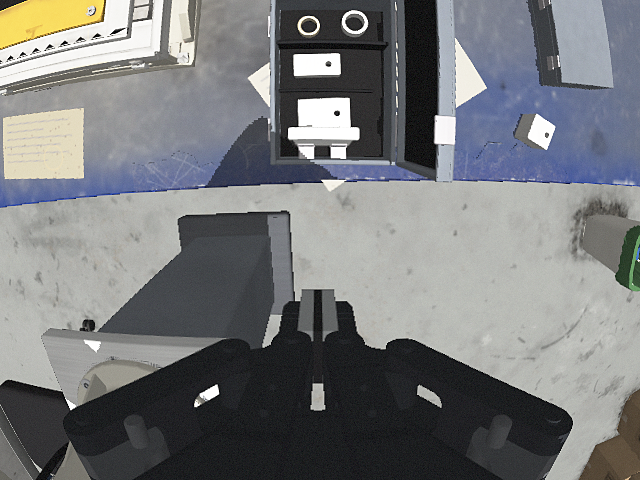

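View pics/s1.png

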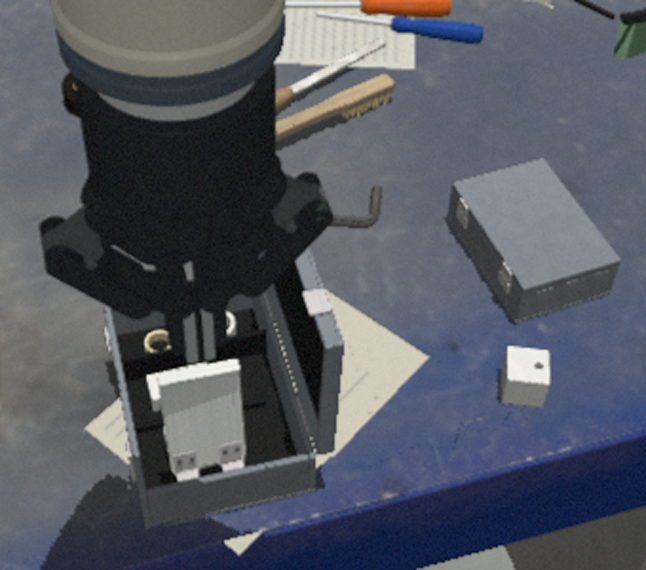

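Wrist view: leaf top at (323,133), shut fingers at (317,295), lined up in front of the leaf. The lid is at (440,100). Knuckles are wide, so I keep slightly left, away from the lid.

>>> {"fn": "arm_command", "kwargs": {"plan": [{"translation":[-0.1,-0.5,2.8],"twist":0,"gripper":0},{"translation":[-0.2,-1.0,5.6],"twist":0,"gripper":0},{"translation":[-0.4,-1.6,8.4],"twist":0,"gripper":0},{"translation":[-0.5,-2.2,11.2],"twist":0,"gripper":0},{"translation":[-0.6,-2.7,13.7],"twist":0,"gripper":0}]}}

```text
clock: 1.45
eef_pos: [356.2, -267.2, 105.9]
tcp_rot: [3.141, 0.004, -1.6]
contact_force: [0.2, -0.3, -0.4]
opening: -0.005
```

Run:
```python
from h import *
Y=-270
to((388,Y,106),(406,Y,102),(419,Y,96),(430,Y,87))
import cv2
cv2.imwrite('pics/w2.png',grab_frame('wrist'))
```

```text
t 1.45 p [ 356.16 -267.2   105.91] rpy [ 3.14  0.   -1.6 ] F [ 0.17 -0.31 -0.35] op -0.0
(388, -270, 106) -> tool cm [ 0.19 -3.19 -0.01]
(406, -270, 102) -> tool cm [ 0.14 -4.99  0.39]
(419, -270, 96) -> tool cm [ 0.1  -6.29  0.98]
(430, -270, 87) -> tool cm [ 0.07 -7.39  1.88]
twist to -1.60: 1.911996952785877e-05
```

View pics/w2.png

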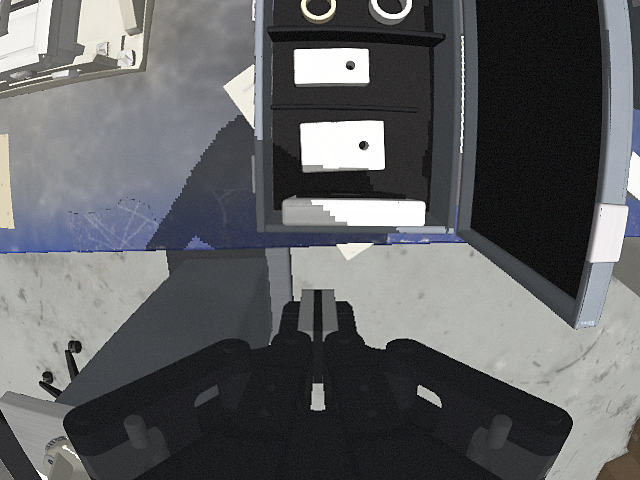

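Leaf top edge at (282–425, 212), fingers at (318,310), so they meet the left half of the leaf and the lid (right) is clear. Now I push.

>>> {"fn": "arm_command", "kwargs": {"plan": [{"translation":[0.2,-2.2,0],"twist":0,"gripper":0},{"translation":[0.2,-3.2,0],"twist":0,"gripper":0},{"translation":[0.2,-4.2,0.2],"twist":0,"gripper":0},{"translation":[0.2,-5.0,0.4],"twist":0,"gripper":0},{"translation":[0.1,-5.6,0.7],"twist":0,"gripper":0}]}}

```text
clock: 1.92
eef_pos: [411.9, -269.0, 95.8]
tcp_rot: [3.138, 0.006, -1.6]
contact_force: [-1.9, -0.7, 1.1]
opening: -0.005
```

Run:
```python
from h import *
Y=-270
to((419,Y,96),(430,Y,87),(440,Y,76.3),(447,Y,64),(452,Y,50),(453.5,Y,33))
import cv2
cv2.imwrite('pics/w3.png',grab_frame('wrist'))
```

```text
t 1.9167 p [ 411.93 -269.01   95.78] rpy [ 3.14  0.01 -1.6 ] F [-1.94 -0.73  1.09] op -0.0
(419, -270, 96) -> tool cm [ 0.08 -0.71 -0.02]
(430, -270, 87) -> tool cm [ 0.05 -1.81  0.87]
(440, -270, 76.3) -> tool cm [ 0.03 -2.82  1.94]
(447, -270, 64) -> tool cm [ 0.01 -3.52  3.17]
(452, -270, 50) -> tool cm [ 0.01 -4.02  4.56]
(453.5, -270, 33) -> tool cm [ 0.01 -4.18  6.26]
twist to -1.60: 0.00014173334776845792
```

View pics/w3.png

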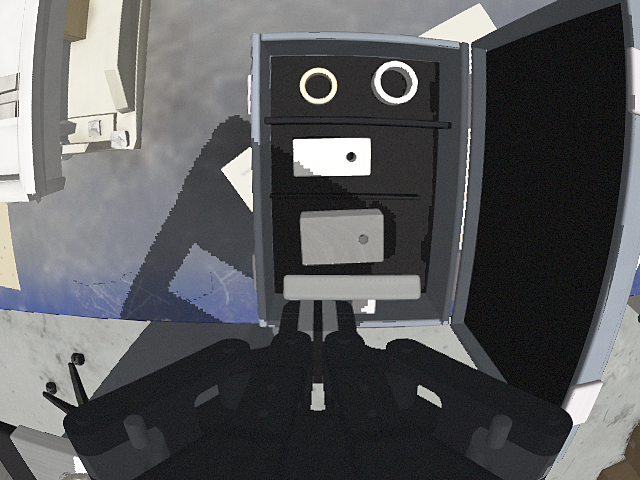

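Contact at about 2 N, with the leaf edge at (285–420, 287) ahead of the fingers, starting to tip. Next I follow the arc.

>>> {"fn": "arm_command", "kwargs": {"plan": [{"translation":[0,-0.8,0.0],"twist":0,"gripper":0},{"translation":[0,-1.6,0.5],"twist":0,"gripper":0},{"translation":[0,-2.2,1.0],"twist":0,"gripper":0},{"translation":[0,-2.6,1.5],"twist":0,"gripper":0},{"translation":[0,-3.0,2.0],"twist":0,"gripper":0}]}}

```text
clock: 2.38
eef_pos: [443.2, -269.6, 74.7]
tcp_rot: [3.139, 0.006, -1.6]
contact_force: [-0.1, -0.5, 1.1]
opening: 0.002
```

Run:
```python
from h import *
Y=-270
to((447,Y,64),(452,Y,50),(453.5,Y,33))
import cv2
cv2.imwrite('pics/w4.png',grab_frame('wrist'))
```

```text
t 2.3833 p [ 443.2  -269.64   74.7 ] rpy [ 3.14  0.01 -1.6 ] F [-0.08 -0.51  1.08] op 0.0
(447, -270, 64) -> tool cm [ 0.03 -0.38  1.07]
(452, -270, 50) -> tool cm [ 0.02 -0.89  2.47]
(453.5, -270, 33) -> tool cm [ 0.03 -1.04  4.17]
twist to -1.60: 0.0002288849339928678
```

View pics/w4.png

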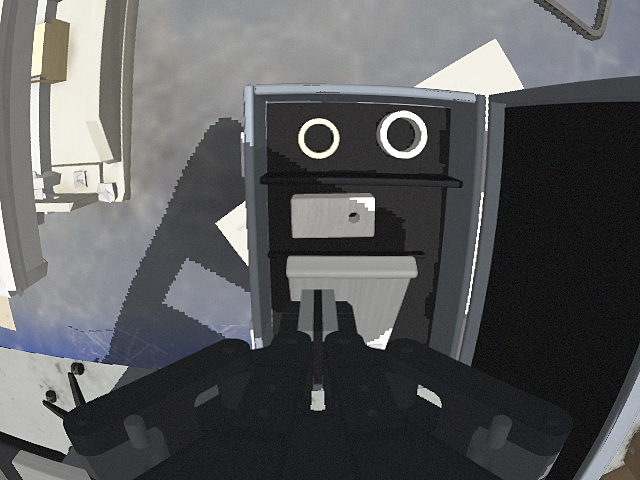

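The leaf is more than half down: lip at (288–416, 267), fingertips behind it at (317,292). I continue down to the stop.

>>> {"fn": "arm_command", "kwargs": {"plan": [{"translation":[0,-0.3,0.9],"twist":0,"gripper":0},{"translation":[0,-0.5,1.7],"twist":0,"gripper":0},{"translation":[0,-0.7,2.5],"twist":0,"gripper":0},{"translation":[0,-0.8,3.2],"twist":0,"gripper":0},{"translation":[0,-0.8,3.8],"twist":0,"gripper":0}]}}

```text
clock: 2.85
eef_pos: [451.3, -269.5, 35.0]
tcp_rot: [3.138, 0.006, -1.6]
contact_force: [-2.1, 1.4, 33.5]
opening: 0.001
```

Run:
```python
from h import *
Y=-270
to((453.5,Y,33))
import cv2
cv2.imwrite('pics/w5.png',grab_frame('wrist'))
```

```text
t 2.85 p [ 451.3  -269.46   34.96] rpy [ 3.14  0.01 -1.6 ] F [-2.12  1.43 33.48] op 0.0
(453.5, -270, 33) -> tool cm [ 0.05 -0.22  0.19]
twist to -1.60: 0.0002448538768224928
```

View pics/w5.png

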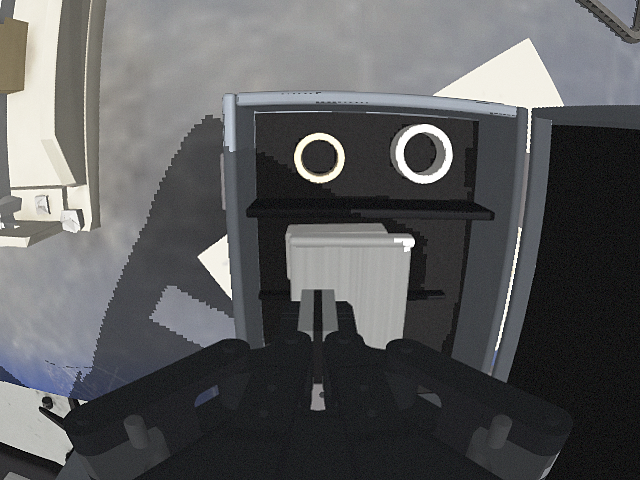

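The leaf is flat against its stop (tip z 35, 33 N up; lip at (288–413, 237) square in the case). I lift off.

>>> {"fn": "arm_command", "kwargs": {"plan": [{"translation":[0,0,-2.0],"twist":0,"gripper":0},{"translation":[0,0,-5.5],"twist":0,"gripper":0},{"translation":[0,0,-9.5],"twist":0,"gripper":0},{"translation":[0,0,-13.5],"twist":0,"gripper":0},{"translation":[0,0,-17.5],"twist":0,"gripper":0}]}}

```text
clock: 3.32
eef_pos: [451.1, -270.3, 211.4]
tcp_rot: [3.137, 0.007, -1.6]
contact_force: [0.7, 0.4, -1.1]
opening: -0.001
```

Run:
```python
from h import *
to((458,-430,210))
import cv2
cv2.imwrite('pics/w6.png',grab_frame('wrist'))
```

```text
t 3.3167 p [ 451.1  -270.3   211.36] rpy [ 3.14  0.01 -1.6 ] F [ 0.68  0.36 -1.08] op -0.0
(458, -430, 210) -> tool cm [15.94 -1.15  0.02]
twist to -1.60: 0.0001617416237746916
```

View pics/w6.png

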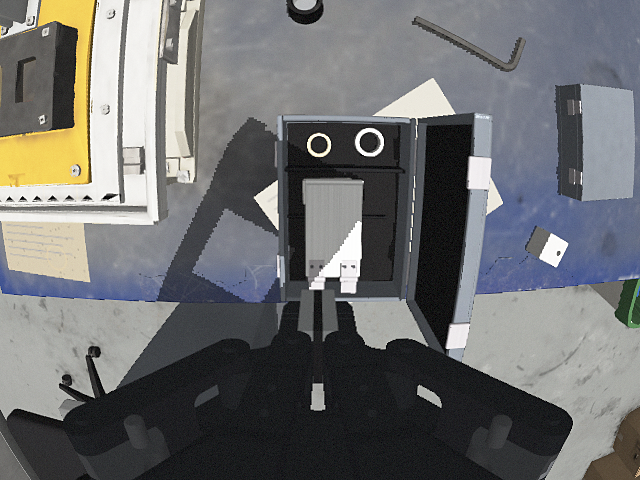

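The leaf lies flat over the blocks (lip at (333,180), hinge at (335,270)), and the rings are undisturbed. Next I go over the lid to its outer side.

>>> {"fn": "arm_command", "kwargs": {"plan": [{"translation":[3.2,-0.2,0],"twist":0,"gripper":0},{"translation":[6.5,-0.4,0],"twist":0,"gripper":0},{"translation":[10,-0.7,0],"twist":0,"gripper":0},{"translation":[13.5,-1,0],"twist":0,"gripper":0},{"translation":[16,-1.2,0],"twist":0,"gripper":0}]}}

```text
clock: 3.78
eef_pos: [461.7, -435.3, 218.4]
tcp_rot: [-3.137, 0.001, -1.6]
contact_force: [0.3, 0.5, 0.4]
opening: -0.0
```

Run:
```python
from h import *
to((458,-425,145))
import cv2
s=grab_frame('side')
cv2.imwrite('pics/s7.png',cv2.resize(s[120:420,160:500],None,fx=1.9,fy=1.9,interpolation=cv2.INTER_CUBIC))
# targets: +y corner of finger on outer face at r=95
for a in (1.55,1.4,1.2,1.0,.8,.6,.4,.2,0):
    r=95; print(a,'y',-352+r*np.cos(a)-12*np.sin(a)-14.5,'z',46.5+r*np.sin(a)+12*np.cos(a))
```

```text
t 3.7833 p [ 461.66 -435.31  218.41] rpy [-3.14  0.   -1.6 ] F [0.33 0.51 0.45] op -0.0
(458, -425, 145) -> tool cm [-1.01  0.43  7.34]
twist to -1.60: -0.00031214197333429006
1.55 y -376.52189652897846 z 141.72899553162603
1.4 y -362.1785181843386 z 142.1573300637066
1.2 y -343.26048235632277 z 139.3920062206066
1.0 y -325.2689327602215 z 132.92337122716785
0.8 y -308.92113570281356 z 123.00930914762066
0.6 y -294.868826264321 z 110.0450623514445
0.4 y -283.6722256774297 z 94.54747444735641
0.2 y -275.77770707462275 z 77.13438535962572
0 y -271.5 z 58.5
```

View pics/s7.png

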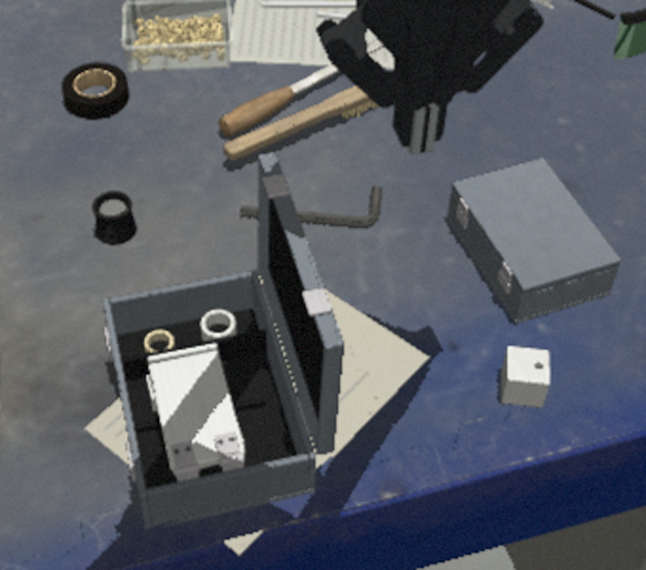

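Side view: the leaf is flat at (195,405), the lid stands at (300,300), and the gripper is beyond it on the outer side at (425,140). I descend and push the lid.

>>> {"fn": "arm_command", "kwargs": {"plan": [{"translation":[-0.2,0.1,2],"twist":0,"gripper":0},{"translation":[-0.4,0.2,4],"twist":0,"gripper":0},{"translation":[-0.6,0.3,6],"twist":0,"gripper":0},{"translation":[-0.8,0.4,7.2],"twist":0,"gripper":0},{"translation":[-1.5,0.4,7.7],"twist":0,"gripper":0}]}}

```text
clock: 4.25
eef_pos: [457.4, -423.0, 138.7]
tcp_rot: [-3.139, 0.001, -1.602]
contact_force: [-0.4, 0.0, 0.1]
opening: 0.003
```

Run:
```python
from h import *
X=459
to((X,-390,142),(X,-377,142),(X,-362,142),(X,-343,139))
```

```text
t 4.25 p [ 457.37 -423.03  138.72] rpy [-3.14  0.   -1.6 ] F [-0.36  0.04  0.11] op 0.0
(459, -390, 142) -> tool cm [-3.31 -0.06 -0.32]
(459, -377, 142) -> tool cm [-4.61 -0.02 -0.32]
(459, -362, 142) -> tool cm [-6.11  0.03 -0.32]
(459, -343, 139) -> tool cm [-8.    0.09 -0.02]
twist to -1.60: -0.0020159652067932576
```

>>> {"fn": "arm_command", "kwargs": {"plan": [{"translation":[-2.0,0,-0.3],"twist":0,"gripper":0},{"translation":[-3.5,0,-0.3],"twist":0,"gripper":0},{"translation":[-4.6,0,-0.3],"twist":0,"gripper":0},{"translation":[-5.6,0,-0.3],"twist":0,"gripper":0},{"translation":[-6.6,0,-0.2],"twist":0,"gripper":0}]}}

```text
clock: 4.67
eef_pos: [460.1, -356.7, 141.9]
tcp_rot: [-3.138, -0.001, -1.601]
contact_force: [-1.2, -2.9, 1.8]
opening: -0.005
```

Run:
```python
from h import *
X=458
to((X,-343,139),(X,-325,133),(X,-309,123),(X,-295,110))
import cv2
s=grab_frame('side')
cv2.imwrite('pics/s8.png',cv2.resize(s[120:420,160:500],None,fx=1.9,fy=1.9,interpolation=cv2.INTER_CUBIC))
```

```text
t 4.6667 p [ 460.11 -356.73  141.87] rpy [-3.14 -0.   -1.6 ] F [-1.2  -2.89  1.85] op -0.01
(458, -343, 139) -> tool cm [-1.37  0.25  0.28]
(458, -325, 133) -> tool cm [-3.17  0.31  0.88]
(458, -309, 123) -> tool cm [-4.77  0.36  1.88]
(458, -295, 110) -> tool cm [-6.17  0.41  3.18]
twist to -1.60: -0.0013303872726717625
```

View pics/s8.png

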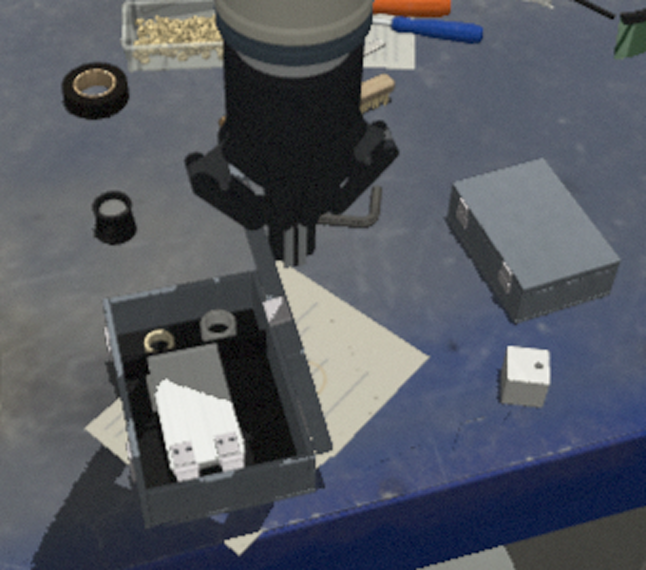

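The lid is now tipping inward (edge near (265,240)) with about 3 N at the fingers. Continuing.

>>> {"fn": "arm_command", "kwargs": {"plan": [{"translation":[-1.4,0.1,0.2],"twist":0,"gripper":0},{"translation":[-2.5,0.2,0.6],"twist":0,"gripper":0},{"translation":[-3.5,0.2,1.1],"twist":0,"gripper":0},{"translation":[-4.5,0.3,1.7],"twist":0,"gripper":0},{"translation":[-5.3,0.3,2.3],"twist":0,"gripper":0}]}}

```text
clock: 5.13
eef_pos: [458.6, -300.8, 117.9]
tcp_rot: [-3.138, 0.001, -1.601]
contact_force: [1.1, -0.4, 2.6]
opening: -0.0
```

Run:
```python
from h import *
X=458
to((X,-295,110),(X,-284,94.5),(X,-276,77),(X,-271.5,58.5))
import cv2
s=grab_frame('side')
cv2.imwrite('pics/s9.png',cv2.resize(s[120:420,160:500],None,fx=1.9,fy=1.9,interpolation=cv2.INTER_CUBIC))
```

```text
t 5.1333 p [ 458.58 -300.82  117.88] rpy [-3.14  0.   -1.6 ] F [ 1.06 -0.36  2.59] op -0.0
(458, -295, 110) -> tool cm [-0.58  0.08  0.79]
(458, -284, 94.5) -> tool cm [-1.68  0.12  2.34]
(458, -276, 77) -> tool cm [-2.48  0.15  4.09]
(458, -271.5, 58.5) -> tool cm [-2.92  0.17  5.94]
twist to -1.60: -0.0012784069699471878
```

View pics/s9.png

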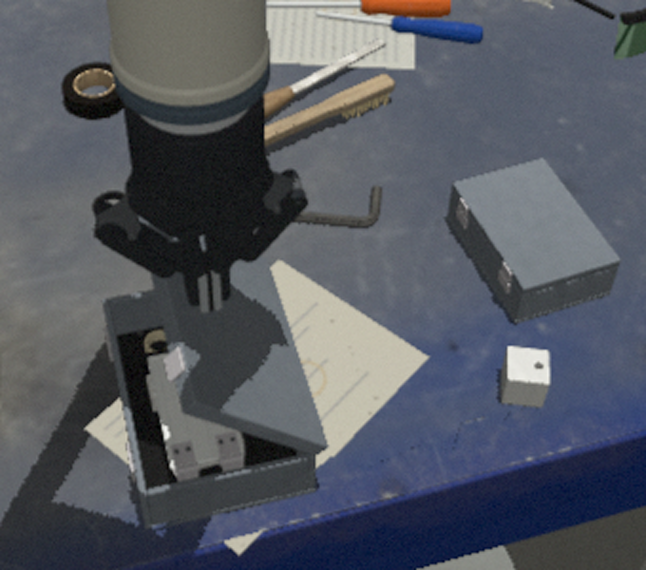

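The lid is past halfway (about 0.7 rad), with the fingertips on its outer face at (210,305). Next I take it down to the rim.

>>> {"fn": "arm_command", "kwargs": {"plan": [{"translation":[-0.7,0.1,1.0],"twist":0,"gripper":0},{"translation":[-1.3,0.1,2.0],"twist":0,"gripper":0},{"translation":[-1.8,0.1,3.0],"twist":0,"gripper":0},{"translation":[-2.2,0.1,4.0],"twist":0,"gripper":0},{"translation":[-2.5,0.1,4.9],"twist":0,"gripper":0}]}}

```text
clock: 5.6
eef_pos: [457.2, -273.5, 66.3]
tcp_rot: [-3.141, 0.003, -1.601]
contact_force: [0.4, -1.6, 1.5]
opening: 0.002
```

Run:
```python
from h import *
to((458,-271.5,57))
```

```text
t 5.6 p [ 457.23 -273.52   66.29] rpy [-3.14  0.   -1.6 ] F [ 0.35 -1.59  1.46] op 0.0
(458, -271.5, 57) -> tool cm [-0.2  -0.07  0.93]
twist to -1.60: -0.0009844473689388789
```

>>> {"fn": "arm_command", "kwargs": {"plan": [{"translation":[-0.1,0,0.3],"twist":0,"gripper":0},{"translation":[-0.2,0,0.6],"twist":0,"gripper":0},{"translation":[-0.2,0,0.8],"twist":0,"gripper":0},{"translation":[-0.2,0,0.9],"twist":0,"gripper":0},{"translation":[-0.2,0,1.0],"twist":0,"gripper":0}]}}

```text
clock: 6.02
eef_pos: [457.0, -271.3, 57.9]
tcp_rot: [3.141, 0.004, -1.601]
contact_force: [-9.7, 7.9, 39.9]
opening: -0.002
```

The lid is on its stop: tip z 57.9 against 58.5 expected, 40 N at the fingertips. I back off and check.

>>> {"fn": "arm_command", "kwargs": {"plan": [{"translation":[0,0,-1.5],"twist":0,"gripper":0},{"translation":[0,0,-5],"twist":0,"gripper":0},{"translation":[0,0,-9],"twist":0,"gripper":0},{"translation":[0,0,-13],"twist":0,"gripper":0},{"translation":[0,0,-17],"twist":0,"gripper":0}]}}

```text
clock: 6.43
eef_pos: [456.6, -272.0, 229.8]
tcp_rot: [3.141, 0.004, -1.602]
contact_force: [0.8, 0.0, -0.8]
opening: 0.001
```

>>> {"fn": "arm_command", "kwargs": {"plan": [{"translation":[0,4,0],"twist":0,"gripper":0},{"translation":[0,8,0],"twist":0,"gripper":0},{"translation":[0,12,0],"twist":0,"gripper":0},{"translation":[0,14,0],"twist":0,"gripper":0},{"translation":[0,14,0],"twist":0,"gripper":0}]}}

```text
clock: 6.85
eef_pos: [312.6, -266.8, 229.8]
tcp_rot: [3.139, 0.005, -1.603]
contact_force: [0.4, -0.5, 0.4]
opening: -0.0
```

Run:
```python
from h import *
st()
import cv2
s=grab_frame('side')
cv2.imwrite('pics/s10.png',cv2.resize(s[120:420,160:500],None,fx=1.9,fy=1.9,interpolation=cv2.INTER_CUBIC))
cv2.imwrite('pics/w10.png',grab_frame('wrist'))
c,sn=np.cos(-1.603),np.sin(-1.603)
for q in [(-58,83),(-58,-83),(58,-83),(58,83)]:
    print(q,(proj('side',[456.2+c*q[0]-sn*q[1],-294.3+sn*q[0]+c*q[1],58.5])-[160,120])*1.9)
```

```text
t 6.85 p [ 312.63 -266.76  229.82] rpy [ 3.14  0.   -1.6 ] F [ 0.37 -0.46  0.41] op -0.0
(-58, 83) [101.37 288.06]
(-58, -83) [139.37 487.21]
(58, -83) [319.23 447.32]
(58, 83) [258.76 258.26]
```

View pics/s10.png

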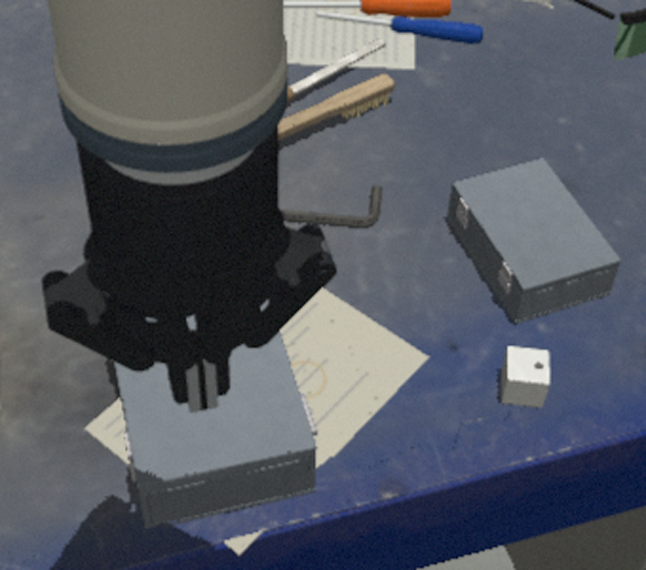

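View pics/w10.png

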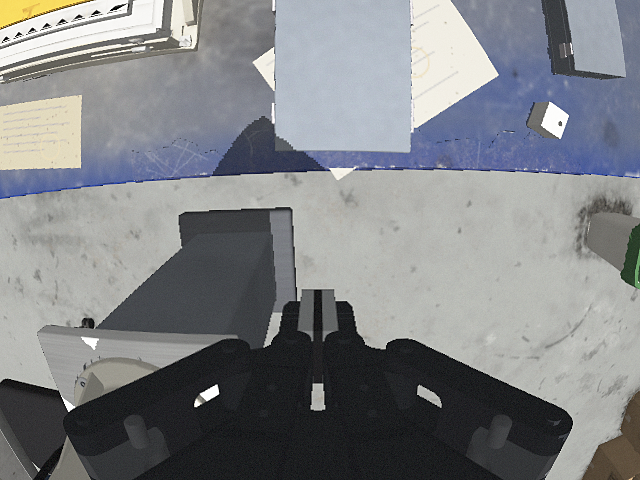

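Run:
```python
from h import *
import cv2
s=cv2.imread('pics/s10.png')
t=grab_frame('top'); cv2.imwrite('pics/t11.png',cv2.resize(t[180:380,200:440],None,fx=3,fy=3,interpolation=cv2.INTER_CUBIC))
cv2.imwrite('pics/s11.png',cv2.resize(s[320:540,90:340],None,fx=2.6,fy=2.6,interpolation=cv2.INTER_CUBIC))
```

```text
(no output)
```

View pics/s11.png

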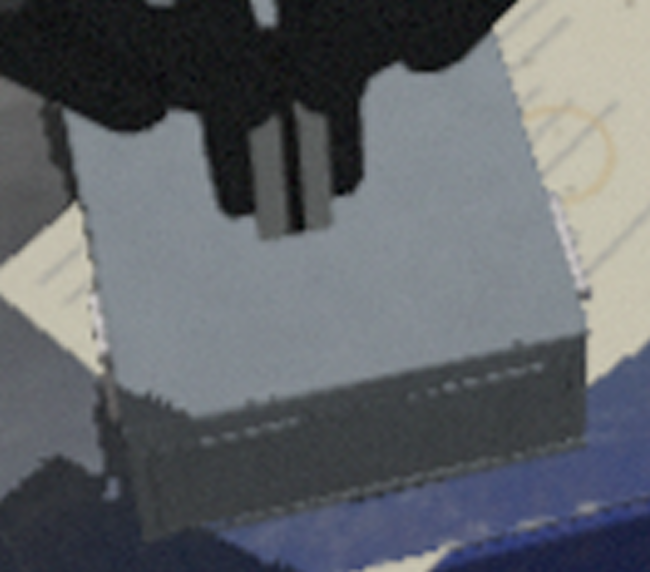

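View pics/t11.png

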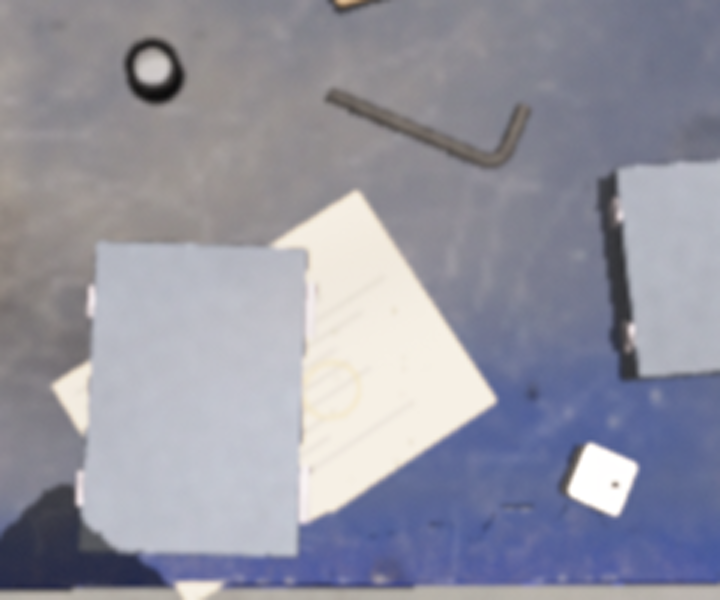

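The lid sits parallel on the rim: a uniform seam from (200,440) to (545,365) in the side crop, and full cover in the top view. Loupe, hex key and cube are where they were, so I hand in.

Run:
```python
from h import *
st(); print(job.sign_off())
```

```text
t 7.0 p [ 317.14 -268.17  230.38] rpy [-3.14  0.   -1.6 ] F [-0.45 -0.48 -0.39] op 0.0
the job is handed in; nothing more can be done
None
```

The case is put away. I pushed the upright leaf down flat with the shut fingertips, then swung the lid shut over it from outside, and handed the job in at about 7 s of the 51 s.

- **Leaf:** it stopped flat, with the fingertips reading 35 mm against the 36 mm expected for its top face and about 33 N of push-back. The camera pictures showed it flat over the blocks before I touched the lid.
- **Lid:** it stopped on the rim, with the fingertips reading 57.9 mm against 58.5 mm expected. The push-back there was 39.9 N at the fingertips along the vertical. That is above what was needed and close to the 40 N limit, but that limit is for the arm and gripper body.
- **After backing off:** the seam along the rim looks even in the side picture and the lid covers the whole case from above. One front lid corner read about 9 px (in the enlarged picture) off where I predicted it. I put that down to my case pose fit, which was off by up to about 4 px there, but did not measure it further.
- **Surroundings:** the rings were undisturbed when last seen before the lid closed, and the loupe, hex key and cube look unmoved. The robot was clear, touching nothing, with contact force below 1 N.

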